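# Find the full solvent bottle by heft and start it on the stirrer

### The arm

A 6-joint arm with a two-finger parallel gripper is mounted at the origin on the work surface. World frame = base frame: x ahead of the robot, y to its left, z up, the work surface at z = 0. Lengths are in mm, angles in rad, forces in N, time in s.
With the tool pointing down it reaches from about 325 to 875 mm from the base axis. Payload 4.4 kg.
Tool frame: the origin (TCP) lies at the very end of the fingers, on their centre line; the grasp point (between the pads) lies 19 mm behind it; z points along the fingers, x is the direction in which the jaws open and shut, and the axes are right-handed (so a half turn about z gives the same grasp; the last joint's range is limited). The gripper opens to 85 mm and grips with 20 to 120 N. Pads are 22 mm wide; open, the fingers measure 114 mm over their backs; the gripper's body (76 mm by 85 mm) begins 54 mm behind the grasp point. The pads swing forward as they close: fully open they stand 13 mm farther back than shut.
Start: joints at [-0.15, 0.207, 1.542, -0, 1.393, -0.15], TCP at [575.002, -0.012, 231.282] pointing down, gripper open.
Joint ranges: [-2.73, 2.73], [-0.86, 2.22], [0.23, 2.46], [-1.11, 4.25], [0.08, 2.63], [-2.82, 2.82]. Speed limits (rad/s): [2.79, 2.79, 3.14, 3.14, 3.14, 3.14].

### API

Orientations are given as a unit quaternion [w, x, y, z].
In Python, from rig import ctrl, viewer, workorder gives the robot as it stands.
- The arm moves only by the tool send_rows, never from a script. Its argument "steps" is a list of rows, each a list of 3 entries, a list of its own where there are three numbers: the shift along the tool's x, y, z in units of 0.3 m (1.0 is 0.3 m), then the turn, a rotation vector about the tool's x, y, z in units of 45 degrees (1.0 is 45 degrees), then the opening, from 0 (shut) to 1 (fully open). In form: [[[dx, dy, dz], [wx, wy, wz], grip], ...]. A call has 1 to 10 rows; each row is the pose to reach, as a shift and turn from the pose measured when the call began, along the tool's axes at that moment; what a row does not reach only later rows make up. A row lasts 1/10 s, in which the tool goes at most 50 mm and 8.59 degrees, less where a joint would pass 70% of its speed; a pose out of reach is approached as far as the arm can. A call with a number of a shift or a turn outside -1 to 1 is refused whole. A call with a gripper value outside its range is refused whole. The fingers move at their own pace and stop on an object; "squeeze" is the grip in N (left out, the last holds). Time passes only in rows, so rows that repeat a pose let the fingers close. It gives the time, the measured TCP pose, the force and the opening at its end, in the units of the state.
- ctrl.get_state(): the state, without advancing time (a new reading comes with each control period).
- viewer.snapshot(name): name is "scene" or "side" or "wrist"; returns a dict with "img" (420x560x3 uint8, blue, green, red), "mtx" (3x3 intrinsics, pixels), "R" (3x3) and "t" (3): a world point X has camera coordinates R X + t. Camera axes: x right, y down, z forward; pixel columns grow to the right and rows downward; lengths in mm; the calibration is good to about 2 mm. A picture is of the moment at which its call begins. There is no depth.
- workorder.sign_off(): hands the job in, once; it reports no verdict.
The state is a dict: "time": time; "joints": joint angles; "joint_velocities": joint speeds; "tau": joint torques, N m; "ee_pos": TCP position; "tcp_rot": TCP orientation; "wrist_force": force on the tool from outside, world axes, zero at the start; "ft_torque": the same for the moment, N m; "grip_width": finger opening in mm.
Only numpy, scipy, OpenCV 4.12 (cv2) and the standard library are available. Lean on these libraries where they do the work, as an engineer would, in place of code of your own. Each camera call takes 0.05 s, during which the arm holds its last target. There are 200 camera calls.

### The job

Three sealed, opaque aluminium bottles stand on the bench; only one is full, and you can tell which only by lifting them. Stand the full one upright in the middle of the stirrer's plate and then start the stirrer: push the green start button all the way in, keep it in for about a second without leaning on it, and let it spring back out. Stand the two empties upright in the blue returns carrier, one in each bay, and do not shove the stirrer out of its place, push the red stop button, knock a bottle over or disturb the beaker, the vial rack or the amber jar.

Things in the scene. Friction and masses are not known exactly. Their poses are not given: they have to be found in the camera images.
- bottle_a: sealed opaque aluminium bottle, 72 mm diameter, 173 mm high, with a white label, red band and dark blue screw cap (42 mm diameter, from 139 to 173 mm above the foot; the shoulder slopes from r 36 mm at height 112 to r 20 mm at 131); origin at the centre of its foot, z up. One of the three bottles, a different one each time, is full and weighs 0.42 to 0.55 kg; the other two are empty and weigh 0.11 kg; they look alike. Best lifted by the cap, from above.
- bottle_b: sealed opaque aluminium bottle, 72 mm diameter, 173 mm high, with a white label, red band and dark blue screw cap (42 mm diameter, from 139 to 173 mm above the foot; the shoulder slopes from r 36 mm at height 112 to r 20 mm at 131); origin at the centre of its foot, z up. One of the three bottles, a different one each time, is full and weighs 0.42 to 0.55 kg; the other two are empty and weigh 0.11 kg; they look alike. Best lifted by the cap, from above.
- bottle_c: sealed opaque aluminium bottle, 72 mm diameter, 173 mm high, with a white label, red band and dark blue screw cap (42 mm diameter, from 139 to 173 mm above the foot; the shoulder slopes from r 36 mm at height 112 to r 20 mm at 131); origin at the centre of its foot, z up. One of the three bottles, a different one each time, is full and weighs 0.42 to 0.55 kg; the other two are empty and weigh 0.11 kg; they look alike. Best lifted by the cap, from above.
- stirrer: white magnetic stirrer, 300 mm deep (x), 180 mm wide (y), body 91 mm high, 2.8 kg, standing loose on rubber feet and not to be loaded with more than 30 N by the robot; origin on the bench under its centre, x points from its front to its back, z up. The front lip is 30 mm high; from there the dark console slopes up towards the back at 30 degrees to the level (x -150 to -45 mm), with the green start button on its right (-y) and the red stop button on its left (+y).
- plate_top (a point): centre of the top of the stirrer's round light grey plate, 135 mm diameter, 99 mm above the bench, 60 mm behind the stirrer's centre; axes as the stirrer
- start_face (a point): centre of the face of the green start button, 34 mm diameter, 14 mm proud of the sloping console when out, in a 45 mm steel bezel 4 mm high; the point moves with the button. Its z axis points straight out of the console (30 degrees off vertical, towards the front), y to the stirrer's left; the button goes in along -z
- start_push (a joint): how far the green start button is pushed in: 0 when out, 0.007 m when fully in against its stop; its spring takes 2.5 N to start moving and 7 N fully in, and springs back by itself
- stop_push (a joint): the red stop button, the same make, 100 mm to the left (+y) of the green one: 0 when out, 0.007 m fully in
- carrier: blue returns carrier fixed on the bench, 212 mm long (x), 112 mm wide (y), walls 62 mm high and 6 mm thick, open at the top and parted across the middle into two bays, each 97 by 100 mm; origin at the centre of its underside
- bay_near (a point): centre of the floor (6 mm above the bench) of the carrier's bay at its -x end; axes as the carrier
- bay_far (a point): centre of the floor (6 mm above the bench) of the carrier's bay at its +x end; axes as the carrier
- beaker: bystander: glass beaker, 68 mm diameter, 90 mm high, origin at the centre of its foot
- vial_rack: bystander: blue rack of small vials, 50 by 110 mm, 44 mm high, origin at the centre of its underside
- amber_jar: bystander: amber glass jar with a white lid, 60 mm diameter, 100 mm high, origin at the centre of its foot
Not all that is in view belongs to the job. Leave any pink or turquoise look-alike of the bottle_c alone.

How it is judged:
By the outcome, as a careful person would: the job done as asked, in the order asked, and still so for the second after the job is handed in, with the robot touching nothing.
It also fails if it takes over 72 s, if anything falls off the work surface, if the arm or the gripper's body presses on something with over 40 N, if the wrist force passes 120 N, or if a joint passes its speed limit or range.

## Working session

There is one attempt and no reset: what is moved stays moved. The work goes in short steps, Python scripts to look and compute and a tool call to move; the robot and the scene stay as the last step left them, time stands still between calls to the robot, and variables do not carry over. Pictures are saved under pics/ and viewed, about 8 in all and at most 12, crops included, and the job is handed in when it is done.

Besides the shell and the picture viewer there is one more tool, called after ">>>" by a JSON object that holds its "api" and its "payload", one argument or row to a line. send_rows: Moves the arm, as the interface text tells. Its arguments: {"type":"object","properties":{"steps":{"type":"array","items":{"type":"array"}},"squeeze":{"type":"number"}},"required":["steps"]}

```bash
mkdir -p pics; python3 - <<'E'
from rig import ctrl, viewer
import cv2,pickle
print(ctrl.get_state())
for n in("scene","side"):
    s=viewer.snapshot(n); cv2.imwrite(f"pics/{n}0.png",cv2.resize(s["img"],(800,600),interpolation=cv2.INTER_CUBIC)); pickle.dump(s,open(n+".pkl","wb")); print(s["mtx"],s["R"],s["t"])
E
```

```text
{'time': 0.0, 'joints': array([-1.50452151e-01,  2.07455760e-01,  1.54293990e+00,  1.54784247e-05,
        1.39354466e+00, -1.50512637e-01]), 'joint_velocities': array([ 0.00142401,  0.00045283, -0.0009801 , -0.00246992,  0.00038347,
        0.00064259]), 'tau': array([ 4.44781954e-04, -3.83034396e+01, -2.91594708e+01, -2.26178481e-04,
        1.06274080e-02,  5.83859855e-05]), 'ee_pos': array([5.74236826e+02, 1.36763066e-01, 2.30112152e+02]), 'tcp_rot': array([-1.83505501e-04,  9.99999311e-01,  2.88692388e-05, -1.15942519e-03]), 'wrist_force': array([0.58400623, 0.64745429, 0.42310808]), 'ft_torque': array([ 0.05087738,  0.01557314, -0.04106215]), 'grip_width': 85.287191477312}
[[466.19424827   0.         276.85660229]
 [  0.         466.19424827 204.73467344]
 [  0.           0.           1.        ]] [[-0.34641222  0.93807751 -0.00302451]
 [ 0.73985958  0.27122953 -0.61566415]
 [-0.57672036 -0.2155113  -0.78800286]] [ 239.1831892  -291.22647409 1655.59107179]
[[464.20810583   0.         275.20192826]
 [  0.         464.20810583 200.32886449]
 [  0.           0.           1.        ]] [[ 0.98715402 -0.15951611  0.00903087]
 [-0.0736197  -0.50430021 -0.86038447]
 [ 0.14179946  0.84866714 -0.50956551]] [-492.63748551   99.59025973 1055.23536632]
```

View pics/scene0.png

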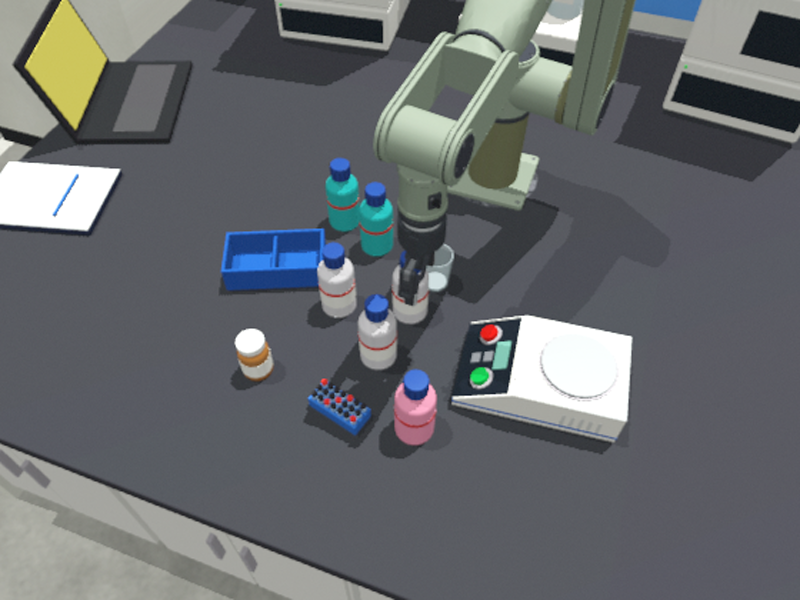

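View pics/side0.png

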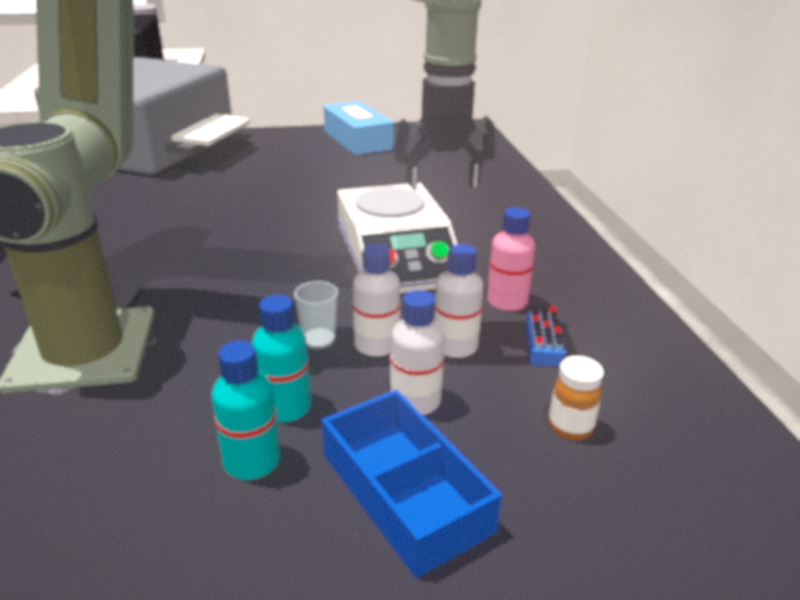

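The scene view shows white bottles capped at about (335,252), (376,303) and (405,258). The stirrer is on the right with green at (481,377) and red at (490,333), and the carrier is on the left. The side view shows the matching caps at (420,300), (462,252) and (376,250).

```bash
cat > h.py <<'E'
import pickle,numpy as np
from scipy.spatial.transform import Rotation as Ro
def ray(s,uv):
    d=s["R"].T@np.linalg.inv(s["mtx"])@np.array([*uv,1.]); return -s["R"].T@s["t"],d
def onz(s,uv,z):
    o,d=ray(s,uv); return o+d*(z-o[2])/d[2]
def proj(s,X):
    c=s["R"]@np.array(X,float)+s["t"]; p=s["mtx"]@c; return p[:2]/p[2]
E
python3 - <<'E'
from h import *
import cv2
np.set_printoptions(precision=1,suppress=True)
S={n:pickle.load(open(n+".pkl","rb")) for n in("scene","side")}
k=560/800
def q(n,u,v,z):print(n,(u,v),z,onz(S[n],(u*k-.15,v*k-.15),z))
for p in[(335,250),(377,303),(405,258)]:q("scene",*p,173)
for p in[(420,298),(462,251),(376,250)]:q("side",*p,173)
print("plate");q("scene",580,365,99);q("side",390,202,99)
print("green/red");q("scene",481,376,70);q("scene",490,332,70);q("side",440,249,70)
print("stirrer top corners")
q("scene",632,335,91)
q("scene",617,440,0)
print("carrier top corners")
for p in[(224,233),(323,230),(326,268),(224,271)]:q("scene",*p,62)
for p in[(324,424),(396,394),(498,496),(420,550)]:q("side",*p,62)
print("bystanders: beaker foot, rack, jar lid, pink cap, teal caps")
q("side",318,335,0);q("scene",340,400,40);q("scene",250,338,100);q("scene",417,377,173);q("scene",340,165,173);q("scene",375,190,173);q("side",516,213,173);q("side",277,303,173);q("side",580,366,100)
for n,(x0,y0,x1,y1) in {"scene":(310,210,450,315),"side":(220,115,360,220)}.items():pass
a=S["scene"]["img"][160:290,145:305]; b=S["scene"]["img"][210:320,310:450]
cv2.imwrite("pics/c1.png",np.vstack([cv2.resize(b,None,fx=5,fy=5,interpolation=cv2.INTER_CUBIC)]))
E
```

```text
scene (335, 250) 173 [ 498.4 -194.2  173. ]
scene (377, 303) 173 [589.2 -72.6 173. ]
scene (405, 258) 173 [471.4 -61.6 173. ]
side (420, 298) 173 [ 500.3 -200.8  173. ]
side (462, 251) 173 [587.7 -79.4 173. ]
side (376, 250) 173 [462.  -58.1 173. ]
plate
scene (580, 365) 99 [542.3 299.6  99. ]
side (390, 202) 99 [537.2 283.7  99. ]
green/red
scene (481, 376) 70 [608.2 136.4  70. ]
scene (490, 332) 70 [507.8 126.   70. ]
side (440, 249) 70 [605.  125.2  70. ]
stirrer top corners
scene (632, 335) 91 [437.5 379.5  91. ]
scene (617, 440) 0 [610.3 401.5   0. ]
carrier top corners
scene (224, 233) 62 [ 448.3 -488.7   62. ]
scene (323, 230) 62 [ 365.8 -289.4   62. ]
scene (326, 268) 62 [ 463.1 -239.    62. ]
scene (224, 271) 62 [ 543.7 -435.2   62. ]
side (324, 424) 62 [ 363.1 -299.2   62. ]
side (396, 394) 62 [ 460.6 -256.    62. ]
side (498, 496) 62 [ 543.  -442.2   62. ]
side (420, 550) 62 [ 445.2 -497.3   62. ]
bystanders: beaker foot, rack, jar lid, pink cap, teal caps
side (318, 335) 0 [370.5 -15.7   0. ]
scene (340, 400) 40 [728.4 -95.1  40. ]
scene (250, 338) 100 [ 695.6 -286.4  100. ]
scene (417, 377) 173 [709.4  45.  173. ]
scene (340, 165) 173 [ 271.8 -281.   173. ]
scene (375, 190) 173 [ 317.9 -182.6  173. ]
side (516, 213) 173 [710.5  40.5 173. ]
side (277, 303) 173 [ 315.6 -186.1  173. ]
side (580, 366) 100 [ 699.3 -281.1  100. ]
```

View pics/c1.png

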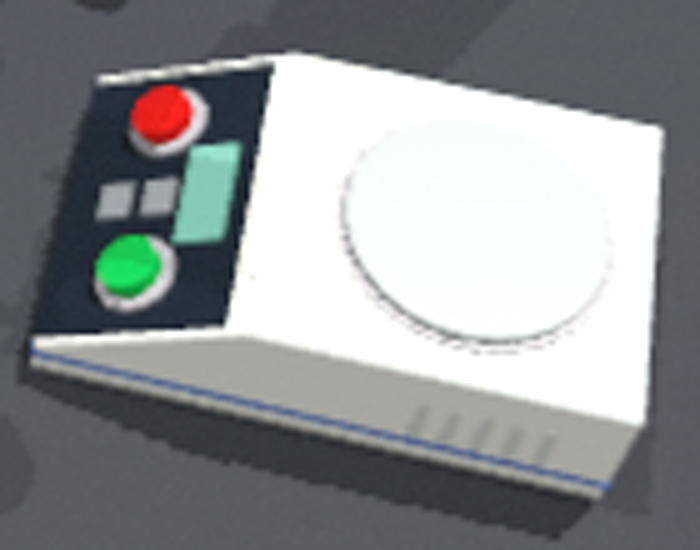

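The crop shows the stirrer from its console to the back corners, with the plate centre near crop (477,230). I'll fit its pose and move towards the first bottle.

```bash
python3 - <<'E'
from h import *
from scipy.optimize import least_squares
np.set_printoptions(precision=3,suppress=True)
s=pickle.load(open("scene.pkl","rb"));d=pickle.load(open("side.pkl","rb"))
M=[((150,-90,91),(643,424)),((150,90,91),(663,128)),((-45,90,91),(290,53)),((-45,-90,91),(240,337)),((-150,-90,30),(33,343)),((-150,90,30),(98,78)),((60,0,99),(477,230))]
def T(p,X): 
    c,n=np.cos(p[2]),np.sin(p[2]); return np.array([p[0]+c*X[0]-n*X[1],p[1]+n*X[0]+c*X[1],X[2]])
obs=[np.array(m[1])/5+[309.6,209.6] for m in M]
f=lambda p:np.concatenate([proj(s,T(p,m[0]))-o for m,o in zip(M,obs)])
r=least_squares(f,[550,240,1.5]);print(r.x,r.fun.reshape(-1,2))
p=r.x
print("plate",T(p,(60,0,99)))
# green button face: console at x; line z=30+(x+150)*tan30
o,dr=ray(s,np.array([127,262])/5+[309.6,209.6])
c,n=np.cos(p[2]),np.sin(p[2])
def loc(W):v=W[:2]-p[:2];return np.array([c*v[0]+n*v[1],-n*v[0]+c*v[1],W[2]])
# face plane offset 14 from console: n=(-sin30,0,cos30)
N=np.array([-.5,0,np.sqrt(.75)]);P0=np.array([-150,0,30])+14*N
lo=loc(o);ld=loc(o+dr)-lo;g=lo+ld*((P0-lo)@N)/(ld@N);print("green local",g,"world",T(p,g))
print("plate in side px(800)",(proj(d,T(p,(60,0,99)))+.15)/.7,"green",(proj(d,T(p,g))+.15)/.7)
E
```

```text
[546.019 236.777   1.661] [[-0.535  0.279]
 [-0.8    0.538]
 [ 1.079  0.313]
 [ 0.812 -0.53 ]
 [-0.222  0.6  ]
 [-0.077  0.169]
 [-0.227 -1.13 ]]
plate [540.604 296.532  99.   ]
green local [-110.097  -50.271   69.204] world [606.022 131.666  69.204]
plate in side px(800) [390.681 199.38 ] green [439.773 247.749]
```

>>> {"api": "send_rows", "payload": {
  "steps": [
    [[-0.25, 0.5, -0.2333], [0, 0, 0], 1],
    [[-0.25, 0.5, -0.2333], [0, 0, 0], 1],
    [[-0.25, 0.5, -0.2333], [0, 0, 0], 1],
    [[-0.25, 0.5, -0.2333], [0, 0, 0], 1],
    [[-0.25, 0.5, -0.2333], [0, 0, 0], 1],
    [[-0.25, 0.5, -0.2333], [0, 0, 0], 1]
  ],
  "squeeze": 50
}}

```text
time: 0.7
ee_pos: [499.2, -150.2, 300.1]
tcp_rot: [-0.0, 1.0, -0.001, -0.001]
wrist_force: [0.1, 0.1, -1.1]
grip_width: 85.3
```

```bash
python3 - <<'E'
from h import *
from rig import ctrl, viewer
import cv2
w=viewer.snapshot("wrist");sc=viewer.snapshot("scene")
pickle.dump(w,open("w1.pkl","wb"));pickle.dump(sc,open("sc1.pkl","wb"))
cv2.imwrite("pics/w1.png",cv2.resize(w["img"],(800,600),interpolation=cv2.INTER_CUBIC))
print(ctrl.get_state()["ee_pos"],-w["R"].T@w["t"],w["R"])
for b in [(499,-197,173),(588,-76,173),(466,-60,173),(474,-416,6),(434,-321,6)]:print(b,(proj(w,b)+.15)/.7)
E
```

```text
[ 499.2487731  -148.91511072  299.20483599] [500.39763221 -65.76028207 442.16387993] [[ 0.99999656 -0.00192342 -0.00178225]
 [-0.00124065 -0.94583608  0.32464223]
 [-0.00231014 -0.3246389  -0.94583521]]
(499, -197, 173) [397.11089677 359.00037028]
(588, -76, 173) [544.47576755 176.74614328]
(466, -60, 173) [340.59162809 148.85287968]
(474, -416, 6) [377.77077219 460.40594789]
(434, -321, 6) [341.7857582  392.37532757]
```

View pics/w1.png

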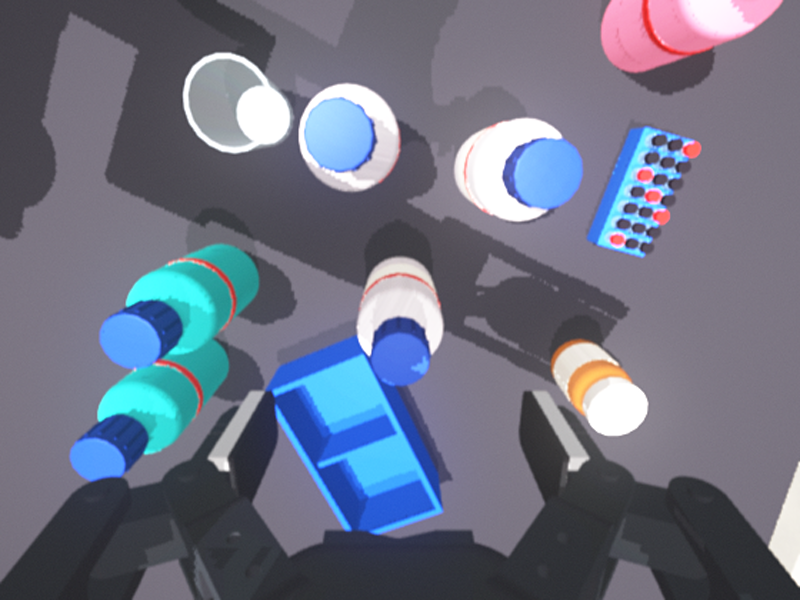

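The wrist view shows cap tops at (401,360), (549,173) and (340,135), with the carrier's near corners at (270,390) and (360,340). The projections agree to about 1 cm.

```bash
python3 - <<'E'
from h import *
np.set_printoptions(precision=1,suppress=True)
w=pickle.load(open("w1.pkl","rb"))
for u,v,z in[(401,360,173),(549,173,173),(340,135,173),(270,388,62),(358,340,62),(441,512,62),(318,464,62),(397,433,62)]:print(onz(w,(u*.7-.15,v*.7-.15),z))
E
```

```text
[ 501.7 -197.8  173. ]
[590.5 -73.9 173. ]
[466.  -52.4 173. ]
[ 370.6 -283.2   62. ]
[ 460.7 -230.8   62. ]
[ 547.2 -441.    62. ]
[ 413.  -375.7   62. ]
[ 498.1 -336.5   62. ]
```

>>> {"api": "send_rows", "payload": {
  "steps": [
    [[0.005, 0.16, 0], [0, 0, 0], 1],
    [[0.005, 0.16, 0.1667], [0, 0, 0], 1],
    [[0.005, 0.16, 0.3333], [0, 0, 0], 1],
    [[0.005, 0.16, 0.5], [0, 0, 0], 1],
    [[0.005, 0.16, 0.537], [0, 0, 0], 1],
    [[0.005, 0.16, 0.537], [0, 0, 0], 1],
    [[0.005, 0.16, 0.537], [0, 0, 0], 0],
    [[0.005, 0.16, 0.537], [0, 0, 0], 0],
    [[0.005, 0.16, 0.537], [0, 0, 0], 0],
    [[0.005, 0.16, 0.537], [0, 0, 0], 0]
  ],
  "squeeze": 50
}}

```text
time: 1.8
ee_pos: [501.7, -197.7, 141.0]
tcp_rot: [0.001, 1.0, 0.0, 0.0]
wrist_force: [-0.9, 0.1, 7.4]
grip_width: 40.2
```

>>> {"api": "send_rows", "payload": {
  "steps": [
    [[0, 0, 0], [0, 0, 0], 0],
    [[0, 0, 0], [0, 0, 0], 0],
    [[0, 0, -0.05], [0, 0, 0], 0],
    [[0, 0, -0.1333], [0, 0, 0], 0],
    [[0, 0, -0.2], [0, 0, 0], 0],
    [[0, 0, -0.2], [0, 0, 0], 0],
    [[0, 0, -0.2], [0, 0, 0], 0],
    [[0, 0, -0.2], [0, 0, 0], 0]
  ]
}}

```text
time: 2.6
ee_pos: [500.7, -197.0, 199.2]
tcp_rot: [-0.0, 1.0, 0.0, -0.001]
wrist_force: [-0.1, 0.3, -1.6]
grip_width: 40.7
```

```bash
cat > wt.py <<'E'
from h import *
from rig import ctrl, viewer
import cv2,sys
F=[]
for i in range(3):
    sd=viewer.snapshot("side");F.append(ctrl.get_state()["wrist_force"])
s=ctrl.get_state();print(np.mean(F,0),s["ee_pos"],s["grip_width"],s["time"])
E
python3 wt.py
```

```text
[ 0.46164998 -0.13714523 -1.15506701] [ 500.87845419 -197.12984259  199.41823401] 40.72910023708336 2.75
```

Bottle 1 is empty at 1.15 N. I'll measure the carrier more precisely before placing it.

```bash
python3 - <<'E'
from h import *
import cv2
s=pickle.load(open("sc1.pkl","rb"));d=pickle.load(open("side.pkl","rb"))
a=cv2.resize(s["img"][150:215,150:235],None,fx=4,fy=4,interpolation=cv2.INTER_CUBIC)
b=cv2.resize(d["img"][270:402,220:355],None,fx=3,fy=3,interpolation=cv2.INTER_CUBIC)
c=np.zeros((400,750,3),np.uint8);c[:a.shape[0],:a.shape[1]]=a;c[:b.shape[0],345:345+b.shape[1]]=b
cv2.imwrite("pics/c2.png",c)
E
```

```text
(no output)
```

View pics/c2.png

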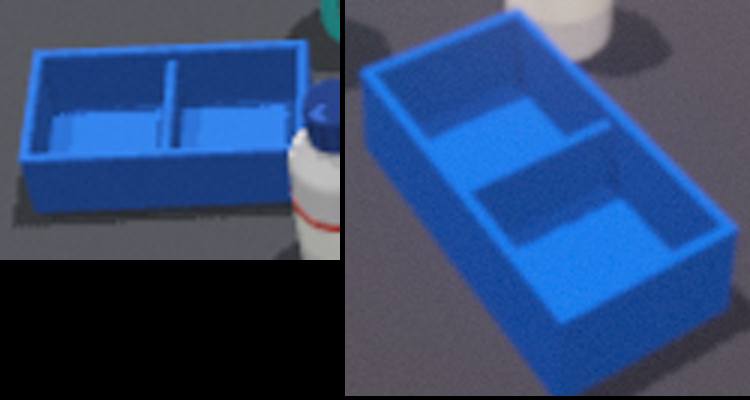

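The crop shows the carrier's top corners: scene (35,50), (307,41), (21,160) and side (362,72), (518,10), (738,228), (556,325).

```bash
python3 - <<'E'
from h import *
from scipy.optimize import least_squares
np.set_printoptions(precision=2,suppress=True)
s=pickle.load(open("sc1.pkl","rb"));d=pickle.load(open("side.pkl","rb"))
A=lambda u,v:np.array([u/4+149.6,v/4+149.6]);B=lambda u,v:np.array([(u-345)/3+219.7,v/3+269.7])
# +x toward (+x,-y) world; corners (lx,ly)
M=[(s,(106,-56,62),A(34,49)),(s,(-106,-56,62),A(308,41)),(s,(106,56,62),A(20,160)),(s,(106,56,0),A(34,212)),(s,(0,-53,62),A(171,60)),
 (d,(-106,-56,62),B(361,72)),(d,(-106,56,62),B(518,9)),(d,(106,56,62),B(739,228)),(d,(106,-56,62),B(556,324)),(d,(106,-56,0),B(556,396))]
def T(p,X):
    c,n=np.cos(p[2]),np.sin(p[2]); return np.array([p[0]+c*X[0]-n*X[1],p[1]+n*X[0]+c*X[1],X[2]])
for L in (M,M[:5],M[5:]):
    r=least_squares(lambda p:np.concatenate([proj(c,T(p,X))-o for c,X,o in L]),[454,-365,-1.17],loss="soft_l1")
    print(r.x,T(r.x,(51.5,0,6)),T(r.x,(-51.5,0,6)));print(r.fun.reshape(-1,2).round(1).tolist())
E
```

```text
[ 453.68 -365.08   -1.17] [ 473.84 -412.47    6.  ] [ 433.52 -317.69    6.  ]
[[0.5, 0.4], [0.0, -0.1], [-0.1, 0.2], [0.7, 0.1], [0.3, -2.9], [-0.2, -0.6], [0.4, -0.7], [-0.6, 0.3], [1.1, -0.1], [0.0, 3.0]]
[ 454.78 -365.58   -1.18] [ 474.54 -413.14    6.  ] [ 435.01 -318.03    6.  ]
[[0.3, 0.4], [-0.1, 0.3], [-0.5, 0.2], [0.2, 0.1], [0.1, -2.7]]
[ 453.49 -364.71   -1.17] [ 473.7  -412.08    6.  ] [ 433.29 -317.34    6.  ]
[[-0.3, -0.7], [0.2, -0.8], [-0.7, 0.1], [1.0, -0.3], [-0.1, 2.8]]
```

>>> {"api": "send_rows", "payload": {
  "steps": [
    [[0, 0, -0.1667], [0, 0, 0], 0],
    [[0, 0.05, -0.2], [0, 0, 0], 0],
    [[-0.09, 0.718, -0.2], [0, 0, 0], 0],
    [[-0.09, 0.718, -0.2], [0, 0, 0], 0],
    [[-0.09, 0.718, -0.2], [0, 0, 0], 0],
    [[-0.09, 0.718, -0.2], [0, 0, 0], 0],
    [[-0.09, 0.718, -0.2], [0, 0, 0], 0],
    [[-0.09, 0.718, -0.2], [0, 0, 0], 0],
    [[-0.09, 0.718, -0.2], [0, 0, 0], 0],
    [[-0.09, 0.718, -0.2], [0, 0, 0], 0]
  ]
}}

```text
time: 3.75
ee_pos: [474.6, -411.2, 259.2]
tcp_rot: [-0.001, 1.0, 0.001, -0.001]
wrist_force: [-0.6, 1.1, -1.2]
grip_width: 40.8
```

```bash
python3 wt.py
```

```text
[ 0.4598639   0.04558603 -1.3200318 ] [ 474.75584073 -411.37691252  259.6446255 ] 40.356250833921095 3.9
```

>>> {"api": "send_rows", "payload": {
  "steps": [
    [[0, 0.003, 0.12], [0, 0, 0], 0],
    [[0, 0.003, 0.25], [0, 0, 0], 0],
    [[0, 0.003, 0.32], [0, 0, 0], 0],
    [[0, 0.003, 0.35], [0, 0, 0], 0],
    [[0, 0.003, 0.372], [0, 0, 0], 0],
    [[0, 0.003, 0.372], [0, 0, 0], 0],
    [[0, 0.003, 0.372], [0, 0, 0], 0]
  ]
}}

```text
time: 4.6
ee_pos: [475.4, -413.0, 149.8]
tcp_rot: [0.001, 1.0, 0.002, 0.0]
wrist_force: [0.9, 0.4, -0.9]
grip_width: 40.7
```

```bash
python3 - <<'E'
from h import *
from rig import ctrl,viewer
import cv2
d=viewer.snapshot("side")
cv2.imwrite("pics/p1.png",cv2.resize(d["img"][150:402,180:420],None,fx=2.3,fy=2.3,interpolation=cv2.INTER_CUBIC))
s=ctrl.get_state();print(s["wrist_force"],s["ee_pos"])
E
```

```text
[ 1.12387332 -0.0904908  -0.80341607] [ 475.46022175 -413.18472338  149.98966772]
```

View pics/p1.png

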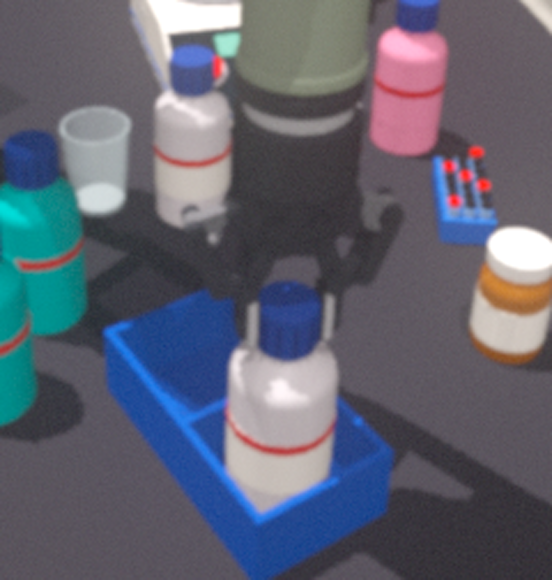

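The picture shows the bottle upright inside the far bay. I'll lower it the last couple of mm, release it, rise and go on to bottle B3.

>>> {"api": "send_rows", "payload": {
  "steps": [
    [[0, 0, 0.008], [0, 0, 0], 0],
    [[0, 0, 0.008], [0, 0, 0], 0],
    [[0, 0, 0.008], [0, 0, 0], 0]
  ]
}}

```text
time: 4.95
ee_pos: [475.6, -413.4, 148.1]
tcp_rot: [0.001, 1.0, 0.001, 0.0]
wrist_force: [-0.4, -0.1, -0.4]
grip_width: 40.9
```

>>> {"api": "send_rows", "payload": {
  "steps": [
    [[0, 0, 0], [0, 0, 0], 0.7],
    [[0, 0, 0], [0, 0, 0], 1],
    [[0, 0, 0], [0, 0, 0], 1],
    [[0, 0, 0], [0, 0, 0], 1],
    [[0, 0, -0.1], [0, 0, 0], 1],
    [[0, 0, -0.2667], [0, 0, 0], 1],
    [[0, 0, -0.4], [0, 0, 0], 1],
    [[0, 0, -0.4], [0, 0, 0], 1],
    [[0, 0, -0.4], [0, 0, 0], 1]
  ]
}}

```text
time: 5.85
ee_pos: [476.1, -413.6, 270.0]
tcp_rot: [0.003, 1.0, 0.001, 0.002]
wrist_force: [1.4, 0.6, -1.3]
grip_width: 85.4
```

>>> {"api": "send_rows", "payload": {
  "steps": [
    [[-0.033, -0.95, 0], [0, 0, 0], 1],
    [[-0.033, -0.95, 0], [0, 0, 0], 1],
    [[-0.033, -0.95, 0], [0, 0, 0], 1],
    [[-0.033, -0.95, 0], [0, 0, 0], 1],
    [[-0.033, -0.95, 0], [0, 0, 0], 1],
    [[-0.033, -0.95, 0], [0, 0, 0], 1],
    [[-0.033, -0.95, 0], [0, 0, 0], 1],
    [[-0.033, -0.95, 0], [0, 0, 0], 1],
    [[-0.033, -0.95, 0], [0, 0, 0], 1]
  ]
}}

```text
time: 6.75
ee_pos: [464.9, -129.3, 267.2]
tcp_rot: [0.003, 1.0, 0.001, 0.001]
wrist_force: [0.0, 0.6, 0.9]
grip_width: 85.6
```

```bash
python3 - <<'E'
from h import *
from rig import ctrl,viewer
import cv2
d=viewer.snapshot("wrist");pickle.dump(d,open("w2.pkl","wb"))
cv2.imwrite("pics/w2.png",cv2.resize(d["img"],(800,600),interpolation=cv2.INTER_CUBIC))
s=ctrl.get_state();print(s["wrist_force"],s["ee_pos"])
for b in [(466,-57,173),(589,-75,173),(606,131.7,69.2)]:print(b,(proj(d,b)+.15)/.7)
E
```

```text
[ 0.36884279 -1.03076902  0.28913571] [ 465.05729216 -129.60714195  267.42042961]
(466, -57, 173) [398.61394204 182.14991442]
(589, -75, 173) [624.65670895 216.96578904]
(606, 131.7, 69.2) [ 627.16813669 -147.0304415 ]
```

View pics/w2.png

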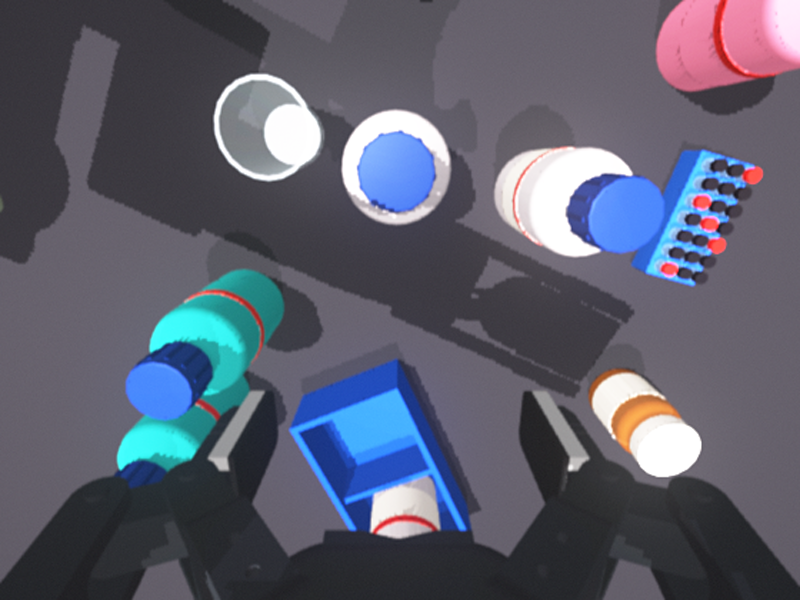

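The wrist view shows the cap of B3 at (396,172), i.e. y about -52. B2's is at (625,213) and bottle 1 stands in the carrier.

>>> {"api": "send_rows", "payload": {
  "steps": [
    [[0, -0.16, 0], [0, 0, 0], 1],
    [[0, -0.258, 0.0], [0, 0, 0], 1],
    [[0, -0.258, 0.15], [0, 0, 0], 1],
    [[0, -0.258, 0.3], [0, 0, 0], 1],
    [[0, -0.258, 0.4], [0, 0, 0], 1],
    [[0, -0.258, 0.418], [0, 0, 0], 1],
    [[0, -0.258, 0.418], [0, 0, 0], 1],
    [[0, -0.258, 0.418], [0, 0, 0], 0],
    [[0, -0.258, 0.418], [0, 0, 0], 0],
    [[0, -0.258, 0.418], [0, 0, 0], 0]
  ]
}}

```text
time: 7.8
ee_pos: [466.4, -53.4, 143.4]
tcp_rot: [0.003, 1.0, 0.001, 0.002]
wrist_force: [-1.3, 1.0, 1.5]
grip_width: 43.6
```

>>> {"api": "send_rows", "payload": {
  "steps": [
    [[0, 0, 0], [0, 0, 0], 0],
    [[0, 0, 0], [0, 0, 0], 0],
    [[0, 0, 0], [0, 0, 0], 0],
    [[0, 0, -0.05], [0, 0, 0], 0],
    [[0, 0, -0.1333], [0, 0, 0], 0],
    [[0, 0, -0.2], [0, 0, 0], 0],
    [[0, 0, -0.2], [0, 0, 0], 0],
    [[0, 0, -0.2], [0, 0, 0], 0],
    [[0, 0, -0.2], [0, 0, 0], 0]
  ]
}}

```text
time: 8.7
ee_pos: [464.6, -52.6, 201.4]
tcp_rot: [0.003, 1.0, 0.001, 0.0]
wrist_force: [0.3, 0.6, -5.0]
grip_width: 40.5
```

```bash
python3 wt.py
```

```text
[ 0.29494034 -0.23170778 -5.17618873] [465.04916463 -52.72103871 201.80115298] 40.732150279513334 8.85
```

B3 is the full one at 5.2 N. I'll carry it to just short of the plate, high up, and look with the wrist camera.

>>> {"api": "send_rows", "payload": {
  "steps": [
    [[0, 0, -0.15], [0, 0, 0], 0],
    [[0, -0.02, -0.3], [0, 0, 0], 0],
    [[0.06, -0.15, -0.36], [0, 0, 0], 0],
    [[0.1, -0.3, -0.36], [0, 0, 0], 0],
    [[0.14, -0.45, -0.36], [0, 0, 0], 0],
    [[0.18, -0.6, -0.36], [0, 0, 0], 0],
    [[0.22, -0.75, -0.36], [0, 0, 0], 0],
    [[0.252, -0.87, -0.36], [0, 0, 0], 0],
    [[0.252, -0.943, -0.36], [0, 0, 0], 0],
    [[0.252, -0.943, -0.36], [0, 0, 0], 0]
  ]
}}

```text
time: 9.85
ee_pos: [539.4, 234.4, 306.6]
tcp_rot: [0.002, 1.0, 0.003, -0.0]
wrist_force: [-0.3, -0.8, -4.1]
grip_width: 40.9
```

```bash
python3 - <<'E'
from h import *
from rig import ctrl,viewer
import cv2
viewer.snapshot("wrist");viewer.snapshot("wrist")
d=viewer.snapshot("wrist");pickle.dump(d,open("w3.pkl","wb"))
cv2.imwrite("pics/w3.png",cv2.resize(d["img"],(800,600),interpolation=cv2.INTER_CUBIC))
s=ctrl.get_state();print(s["wrist_force"],s["ee_pos"])
p=(546.019,236.777,1.661);c,n=np.cos(p[2]),np.sin(p[2])
for X in [(60,0,99),(60,67.5,99),(60,-67.5,99),(127.5,0,99),(150,90,91),(150,-90,91),(-110,-50,69.2)]:
    W=[p[0]+c*X[0]-n*X[1],p[1]+n*X[0]+c*X[1],X[2]];print(X,(proj(d,W)+.15)/.7)
E
```

```text
[-0.26417148 -0.32452487 -4.81869145] [539.79289191 230.35046981 307.28478098]
(60, 0, 99) [398.57966697 182.27178313]
(60, 67.5, 99) [313.41715736 190.07170508]
(60, -67.5, 99) [484.7563465  174.37897469]
(127.5, 0, 99) [390.52680055  86.91144655]
(150, 90, 91) [266.63760818  66.69307305]
(150, -90, 91) [511.1026945   42.12662134]
(-110, -50, 69.2) [464.64700648 355.64630564]
```

View pics/w3.png

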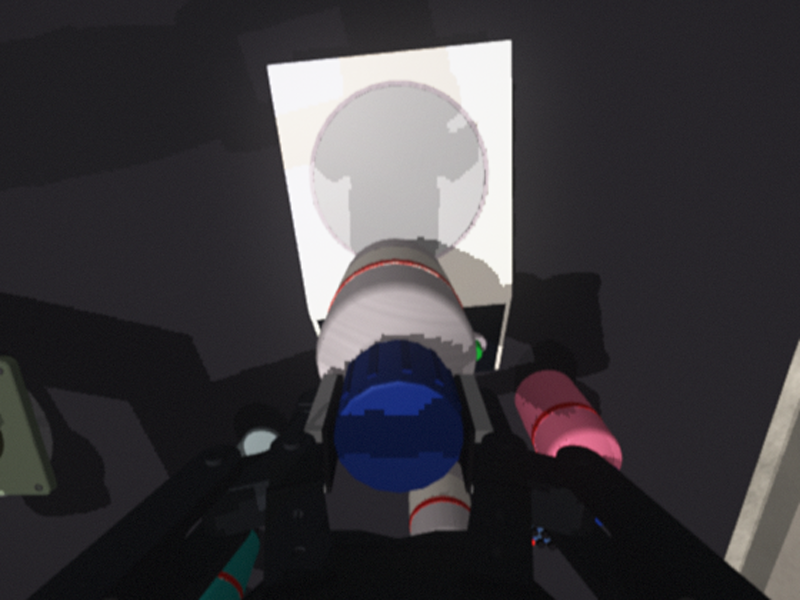

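The wrist view shows the plate spanning columns 311–488 with its top rim at row 81 and stirrer corners at (268,66) and (512,41). These match the fit to within about 3 mm.

>>> {"api": "send_rows", "payload": {
  "steps": [
    [[0.005, -0.12, 0], [0, 0, 0], 0],
    [[0.005, -0.2253, 0], [0, 0, 0], 0],
    [[0.005, -0.2253, 0.05], [0, 0, 0], 0],
    [[0.005, -0.2253, 0.11], [0, 0, 0], 0],
    [[0.005, -0.2253, 0.16], [0, 0, 0], 0],
    [[0.005, -0.2253, 0.2], [0, 0, 0], 0],
    [[0.005, -0.2253, 0.217], [0, 0, 0], 0],
    [[0.005, -0.2253, 0.217], [0, 0, 0], 0],
    [[0.005, -0.2253, 0.217], [0, 0, 0], 0]
  ]
}}

```text
time: 10.9
ee_pos: [541.2, 296.8, 243.1]
tcp_rot: [0.004, 1.0, 0.0, 0.0]
wrist_force: [-3.7, -2.5, 1.9]
grip_width: 40.8
```

```bash
python3 wt.py
```

```text
[-3.56554035 -2.18374939  3.99315246] [541.25246029 297.12506794 243.10841154] 40.77318167101247 11.05
```

>>> {"api": "send_rows", "payload": {
  "steps": [
    [[0, 0, -0.005], [0, 0, 0], 0],
    [[0, 0, -0.005], [0, 0, 0], 0.7],
    [[0, 0, -0.005], [0, 0, 0], 1],
    [[0, 0, -0.005], [0, 0, 0], 1],
    [[0, 0, -0.005], [0, 0, 0], 1],
    [[0, 0, -0.1], [0, 0, 0], 1],
    [[0, 0, -0.25], [0, 0, 0], 1],
    [[0, 0, -0.3], [0, 0, 0], 1],
    [[0, 0, -0.3], [0, 0, 0], 1]
  ]
}}

```text
time: 11.95
ee_pos: [543.0, 298.5, 337.4]
tcp_rot: [0.002, 1.0, 0.001, 0.004]
wrist_force: [-0.2, 0.1, -0.9]
grip_width: 85.4
```

```bash
python3 - <<'E'
from h import *
from rig import ctrl,viewer
import cv2
a=viewer.snapshot("scene");b=viewer.snapshot("side");pickle.dump((a,b),open("s4.pkl","wb"))
x=cv2.resize(a["img"][150:330,290:460],None,fx=2.3,fy=2.3,interpolation=cv2.INTER_CUBIC)
y=cv2.resize(b["img"][70:250,200:370],None,fx=2.3,fy=2.3,interpolation=cv2.INTER_CUBIC)
cv2.imwrite("pics/p4.png",np.hstack([x,y]));print(x.shape,ctrl.get_state()["ee_pos"])
E
```

```text
(414, 391, 3) [540.91348422 297.68051895 332.13191785]
```

View pics/p4.png

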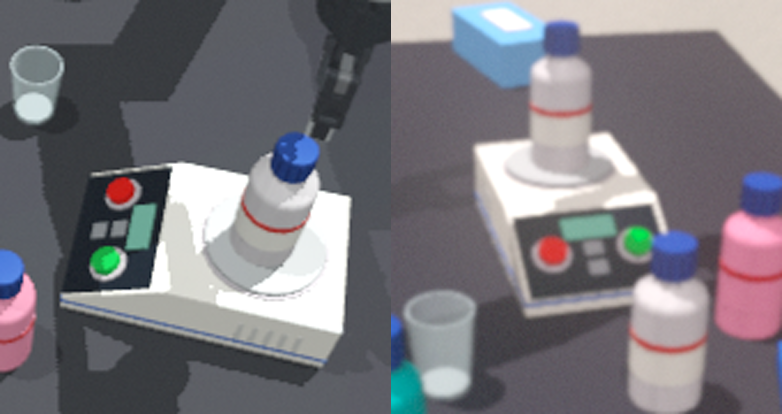

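The picture shows the bottle upright in the middle of the plate with the stirrer in place. The green button is unobstructed, so I'll shut the gripper and go to a tilted standoff.

```bash
cat > go.py <<'E'
from h import *
from rig import ctrl
def plan(P,zt=None):
    s=ctrl.get_state();q=s["tcp_rot"];R=Ro.from_quat([q[1],q[2],q[3],q[0]])
    v=R.inv().apply(np.array(P)-s["ee_pos"])/300
    w=np.zeros(3)
    if zt is not None:
        a=R.inv().apply(zt);ax=np.cross([0,0,1],a);w=ax/max(np.linalg.norm(ax),1e-9)*np.arccos(min(1,a[2]))/(np.pi/4)
    print("ee",s["ee_pos"].round(1),"F",s["wrist_force"].round(1),"shift",v.round(4),"turn",w.round(3),"t",s["time"])
YAW=1.661
N=np.array([-.5*np.cos(YAW),-.5*np.sin(YAW),.75**.5])
E
python3 -c "
from go import *
plan(np.array([606,131.7,69.2])+N*60+[0,0,60],-N)"
```

```text
ee [540.9 297.7 332.1] F [-0.2 -1.1  0. ] shift [0.2254 0.6494 0.508 ] turn [ 0.673 -0.059  0.   ] t 12.05
```

>>> {"api": "send_rows", "payload": {
  "steps": [
    [[0.05, 0.15, 0], [0, 0, 0], 0],
    [[0.1, 0.3, 0], [0, 0, 0], 0],
    [[0.15, 0.45, 0.03], [0, 0, 0], 0],
    [[0.2, 0.55, 0.1], [0.18, -0.016, 0], 0],
    [[0.2254, 0.65, 0.2], [0.36, -0.032, 0], 0],
    [[0.2254, 0.65, 0.3], [0.54, -0.047, 0], 0],
    [[0.2254, 0.65, 0.42], [0.673, -0.059, 0], 0],
    [[0.2254, 0.65, 0.508], [0.673, -0.059, 0], 0],
    [[0.2254, 0.65, 0.508], [0.673, -0.059, 0], 0],
    [[0.2254, 0.65, 0.508], [0.673, -0.059, 0], 0]
  ]
}}

```text
time: 13.05
ee_pos: [607.6, 102.1, 179.7]
tcp_rot: [-0.258, 0.966, -0.0, -0.025]
wrist_force: [-0.3, 0.1, 2.1]
grip_width: 0.2
```

```bash
python3 - <<'E'
from go import *
from rig import viewer
import cv2
viewer.snapshot("wrist")
G=np.array([606,131.7,69.2])
w=viewer.snapshot("wrist");pickle.dump(w,open("w5.pkl","wb"))
cv2.imwrite("pics/w5.png",cv2.resize(w["img"],(800,600),interpolation=cv2.INTER_CUBIC))
plan(G+N*25,-N)
print((proj(w,G)+.15)/.7,(proj(w,G+[17,0,0])+.15)/.7,ctrl.get_state()["tcp_rot"],N)
p=(546.019,236.777,1.661);c,n=np.cos(p[2]),np.sin(p[2])
for X in [(-150,90,30),(-150,-90,30),(-45,-90,91),(-45,90,91)]:
    W=[p[0]+c*X[0]-n*X[1],p[1]+n*X[0]+c*X[1],X[2]];print(X,(proj(w,W)+.15)/.7)
E
```

```text
ee [609.6 102.3 182.9] F [0.1 0.4 0.2] shift [0.0053 0.1037 0.2943] turn [ 0.001 -0.003  0.   ] t 13.15
[400.56770875 345.78724244] [426.86121035 346.01588313] [-0.25745249  0.96604173  0.00127332 -0.02190842] [ 0.0450407 -0.4979672  0.8660254]
(-150, 90, 30) [215.24799999 421.28761712]
(-150, -90, 30) [462.20896699 402.12343953]
(-45, -90, 91) [454.47114384 233.40578601]
(-45, 90, 91) [171.68811268 258.54199562]
```

View pics/w5.png

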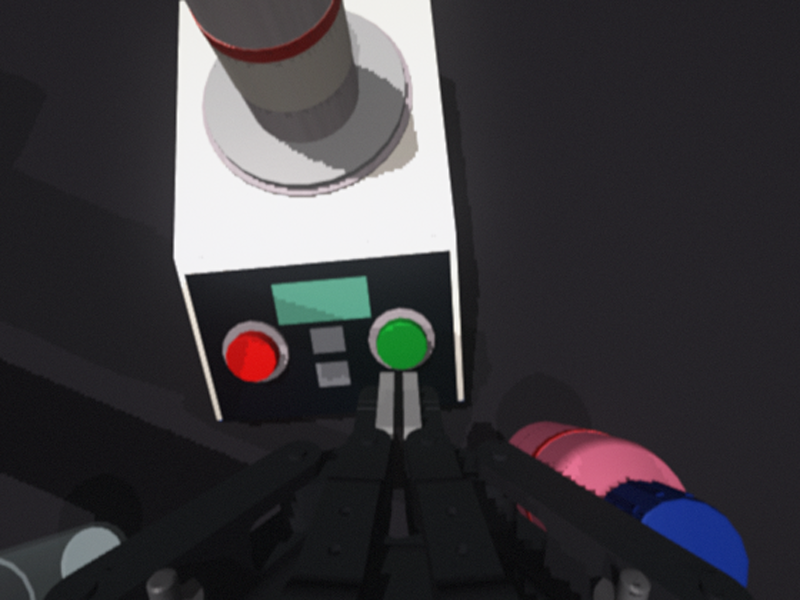

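The wrist view shows the green button at (402,344) against a predicted (401,346). Alignment is within 2 mm, so I'll approach.

>>> {"api": "send_rows", "payload": {
  "steps": [
    [[0.008, 0.06, 0.15], [0, 0, 0], 0],
    [[0.008, 0.1, 0.25], [0, 0, 0], 0],
    [[0.008, 0.102, 0.294], [0, 0, 0], 0],
    [[0.008, 0.102, 0.34], [0, 0, 0], 0],
    [[0.008, 0.102, 0.354], [0, 0, 0], 0],
    [[0.008, 0.102, 0.354], [0, 0, 0], 0],
    [[0.008, 0.102, 0.354], [0, 0, 0], 0]
  ]
}}

```text
time: 13.85
ee_pos: [608.5, 128.5, 77.2]
tcp_rot: [-0.257, 0.966, 0.002, -0.02]
wrist_force: [0.4, -0.1, -0.6]
grip_width: 0.0
```

```bash
python3 -c "
from go import *
plan(np.array([607,132.3,69.5]),-N)"
```

```text
ee [608.5 128.5  77.2] F [ 0.4 -0.1 -0.6] shift [-0.0038  0.0018  0.0287] turn [ 0.002 -0.006  0.   ] t 13.85
```

>>> {"api": "send_rows", "payload": {
  "steps": [
    [[-0.004, 0.002, 0.015], [0, 0, 0], 0],
    [[-0.004, 0.002, 0.03], [0, 0, 0], 0],
    [[-0.004, 0.002, 0.037], [0, 0, 0], 0],
    [[-0.004, 0.002, 0.037], [0, 0, 0], 0]
  ]
}}

```text
time: 14.25
ee_pos: [607.4, 133.4, 67.7]
tcp_rot: [-0.257, 0.966, 0.002, -0.02]
wrist_force: [-0.1, -1.4, 3.0]
grip_width: 0.3
```

```bash
cat > f.py <<'E'
from go import *
s=ctrl.get_state();print("F.N",s["wrist_force"]@N,"depth past face",(np.array([607,132.3,69.5])-s["ee_pos"])@N,s["time"])
E
python3 f.py
```

```text
F.N 3.3092621798956525 depth past face 2.0393955904207712 14.25
```

>>> {"api": "send_rows", "payload": {
  "steps": [
    [[0, 0, 0.01], [0, 0, 0], 0],
    [[0, 0, 0.018], [0, 0, 0], 0],
    [[0, 0, 0.021], [0, 0, 0], 0]
  ]
}}

```text
time: 14.55
ee_pos: [607.3, 136.1, 63.0]
tcp_rot: [-0.257, 0.966, 0.002, -0.02]
wrist_force: [-2.7, -5.7, 10.1]
grip_width: -0.0
```

```bash
python3 f.py
```

```text
F.N 11.474231287780267 depth past face 7.5252400051395 14.55
```

>>> {"api": "send_rows", "payload": {
  "steps": [
    [[0, 0, 0.0015], [0, 0, 0], 0],
    [[0, 0, 0.0015], [0, 0, 0], 0],
    [[0, 0, 0.0015], [0, 0, 0], 0]
  ]
}}

```text
time: 14.85
ee_pos: [607.3, 136.0, 63.1]
tcp_rot: [-0.257, 0.966, 0.002, -0.02]
wrist_force: [-2.7, -3.6, 6.5]
grip_width: 0.1
```

```bash
python3 f.py
```

```text
F.N 7.324987428844835 depth past face 7.3662347843765446 14.85
```

>>> {"api": "send_rows", "payload": {
  "steps": [
    [[0, 0, 0.004], [0, 0, 0], 0],
    [[0, 0, 0.004], [0, 0, 0], 0],
    [[0, 0, 0.004], [0, 0, 0], 0],
    [[0, 0, 0.004], [0, 0, 0], 0],
    [[0, 0, 0.004], [0, 0, 0], 0]
  ]
}}

```text
time: 15.35
ee_pos: [607.3, 136.1, 63.0]
tcp_rot: [-0.257, 0.966, 0.002, -0.02]
wrist_force: [-2.1, -3.9, 8.7]
grip_width: -0.3
```

```bash
python3 f.py
```

```text
F.N 9.331037393391542 depth past face 7.494775845388115 15.35
```

>>> {"api": "send_rows", "payload": {
  "steps": [
    [[0, 0, 0.004], [0, 0, 0], 0],
    [[0, 0, 0.004], [0, 0, 0], 0],
    [[0, 0, 0.004], [0, 0, 0], 0],
    [[0, 0, -0.06], [0, 0, 0], 0],
    [[0, 0, -0.2], [0, 0, 0], 0],
    [[0, 0, -0.33], [0, 0, 0], 0],
    [[0, 0, -0.45], [0, 0, 0], 0],
    [[0, 0, -0.45], [0, 0, 0], 0],
    [[0, 0, -0.45], [0, 0, 0], 0]
  ]
}}

```text
time: 16.25
ee_pos: [612.9, 68.7, 180.2]
tcp_rot: [-0.257, 0.966, 0.002, -0.019]
wrist_force: [0.3, 0.6, -0.3]
grip_width: -0.2
```

```bash
python3 - <<'E'
from go import *
plan([589,-74,270],[0,0,-1])
E
```

```text
ee [612.9  68.7 180.2] F [ 0.3  0.6 -0.3] shift [-0.0972  0.2647 -0.4928] turn [-0.662  0.048  0.   ] t 16.25
```

>>> {"api": "send_rows", "payload": {
  "steps": [
    [[-0.025, 0.03, -0.15], [0, 0, 0], 0],
    [[-0.05, 0.08, -0.3], [-0.15, 0.01, 0], 0],
    [[-0.07, 0.15, -0.42], [-0.33, 0.025, 0], 0.3],
    [[-0.0972, 0.2647, -0.4928], [-0.5, 0.037, 0], 1],
    [[-0.0972, 0.2647, -0.4928], [-0.662, 0.048, 0], 1],
    [[-0.0972, 0.2647, -0.4928], [-0.662, 0.048, 0], 1],
    [[-0.0972, 0.2647, -0.4928], [-0.662, 0.048, 0], 1],
    [[-0.0972, 0.2647, -0.4928], [-0.662, 0.048, 0], 1],
    [[-0.0972, 0.2647, -0.4928], [-0.662, 0.048, 0], 1]
  ]
}}

```text
time: 17.15
ee_pos: [588.7, -74.2, 268.6]
tcp_rot: [-0.001, 1.0, 0.002, -0.001]
wrist_force: [-0.3, 0.1, 0.0]
grip_width: 85.4
```

```bash
python3 - <<'E'
from go import *
plan([590,-73.5,142],[0,0,-1])
E
```

```text
ee [588.7 -74.2 268.6] F [-0.3  0.1  0. ] shift [ 0.0056 -0.0018  0.422 ] turn [-0.002  0.003  0.   ] t 17.15
```

>>> {"api": "send_rows", "payload": {
  "steps": [
    [[0.005, -0.002, 0.15], [0, 0, 0], 1],
    [[0.005, -0.002, 0.3], [0, 0, 0], 1],
    [[0.005, -0.002, 0.4], [0, 0, 0], 1],
    [[0.005, -0.002, 0.422], [0, 0, 0], 1],
    [[0.005, -0.002, 0.422], [0, 0, 0], 1],
    [[0.005, -0.002, 0.422], [0, 0, 0], 0],
    [[0.005, -0.002, 0.422], [0, 0, 0], 0],
    [[0.005, -0.002, 0.422], [0, 0, 0], 0],
    [[0.005, -0.002, 0.422], [0, 0, 0], 0],
    [[0.005, -0.002, 0.422], [0, 0, 0], 0]
  ]
}}

```text
time: 18.15
ee_pos: [591.0, -73.8, 144.4]
tcp_rot: [-0.0, 1.0, 0.002, 0.0]
wrist_force: [-1.6, 0.0, 5.7]
grip_width: 40.4
```

>>> {"api": "send_rows", "payload": {
  "steps": [
    [[0, 0, 0], [0, 0, 0], 0],
    [[0, 0, 0], [0, 0, 0], 0],
    [[0, 0, -0.05], [0, 0, 0], 0],
    [[0, 0, -0.18], [0, 0, 0], 0],
    [[0, 0, -0.34], [0, 0, 0], 0],
    [[0, 0, -0.4], [0, 0, 0], 0],
    [[0, 0, -0.4], [0, 0, 0], 0],
    [[0, 0, -0.4], [0, 0, 0], 0]
  ]
}}

```text
time: 18.95
ee_pos: [590.6, -73.7, 264.2]
tcp_rot: [-0.0, 1.0, 0.002, 0.0]
wrist_force: [-0.7, 0.4, -1.6]
grip_width: 40.4
```

```bash
python3 wt.py; python3 -c "
from go import *
plan([434,-317.7,261],[0,0,-1])"
```

```text
[-0.01106372  0.33443204 -1.68021467] [589.47533309 -73.43170791 261.64525446] 40.68460182309749 19.1
ee [589.5 -73.4 261.6] F [ 0.   0.1 -1.2] shift [-0.5216  0.8121  0.0031] turn [-0.002  0.005  0.   ] t 19.1
```

>>> {"api": "send_rows", "payload": {
  "steps": [
    [[-0.06, 0.1, 0], [0, 0, 0], 0],
    [[-0.5216, 0.8121, 0], [0, 0, 0], 0],
    [[-0.5216, 0.8121, 0], [0, 0, 0], 0],
    [[-0.5216, 0.8121, 0], [0, 0, 0], 0],
    [[-0.5216, 0.8121, 0], [0, 0, 0], 0],
    [[-0.5216, 0.8121, 0], [0, 0, 0], 0],
    [[-0.5216, 0.8121, 0], [0, 0, 0], 0],
    [[-0.5216, 0.8121, 0], [0, 0, 0], 0],
    [[-0.5216, 0.8121, 0], [0, 0, 0], 0],
    [[-0.5216, 0.8121, 0], [0, 0, 0], 0]
  ]
}}

```text
time: 20.1
ee_pos: [434.6, -316.1, 261.2]
tcp_rot: [-0.001, 1.0, 0.003, -0.002]
wrist_force: [0.3, -0.1, -1.3]
grip_width: 40.4
```

```bash
python3 wt.py; python3 -c "
from go import *
plan([434,-317.7,150.5],[0,0,-1])"
```

```text
[ 0.02127248 -0.20150321 -1.21379646] [ 434.72623585 -316.51122865  261.78155633] 40.86289745333538 20.25
ee [ 434.7 -316.5  261.8] F [ 0.2  0.2 -0.8] shift [-0.0008  0.0047  0.3709] turn [-0.002  0.006  0.   ] t 20.25
```

>>> {"api": "send_rows", "payload": {
  "steps": [
    [[0, 0.004, 0.12], [0, 0, 0], 0],
    [[0, 0.004, 0.24], [0, 0, 0], 0],
    [[0, 0.004, 0.31], [0, 0, 0], 0],
    [[0, 0.004, 0.35], [0, 0, 0], 0],
    [[0, 0.004, 0.371], [0, 0, 0], 0],
    [[0, 0.004, 0.371], [0, 0, 0], 0],
    [[0, 0.004, 0.371], [0, 0, 0], 0]
  ]
}}

```text
time: 20.95
ee_pos: [435.3, -318.1, 151.8]
tcp_rot: [0.0, 1.0, 0.003, -0.001]
wrist_force: [-0.2, 0.1, -0.3]
grip_width: 40.6
```

```bash
python3 wt.py
```

```text
[ 0.30794065  0.2144751  -1.46465932] [ 434.772254   -317.84818136  151.28061871] 40.597865872846285 21.1
```

>>> {"api": "send_rows", "payload": {
  "steps": [
    [[0, 0, 0.006], [0, 0, 0], 0],
    [[0, 0, 0.008], [0, 0, 0], 0],
    [[0, 0, 0.008], [0, 0, 0], 0]
  ]
}}

```text
time: 21.4
ee_pos: [435.0, -318.6, 150.5]
tcp_rot: [0.0, 1.0, 0.003, -0.001]
wrist_force: [-2.6, 1.3, 5.3]
grip_width: 40.8
```

```bash
python3 wt.py
```

```text
[-2.31102032  0.93656082  5.75280562] [ 435.02221214 -318.53380405  150.52069305] 40.66150371632791 21.55
```

The bottle is seated on the bay floor. I'll release it and retreat clear.

>>> {"api": "send_rows", "payload": {
  "steps": [
    [[0, 0, -0.002], [0, 0, 0], 0],
    [[0, 0, -0.002], [0, 0, 0], 0.7],
    [[0, 0, -0.002], [0, 0, 0], 1],
    [[0, 0, -0.002], [0, 0, 0], 1],
    [[0, 0, -0.002], [0, 0, 0], 1],
    [[0, 0, -0.1], [0, 0, 0], 1],
    [[0, 0, -0.25], [0, 0, 0], 1],
    [[0, 0, -0.5], [0, 0, 0], 1],
    [[0, 0, -0.5], [0, 0, 0], 1],
    [[0, -0.3, -0.5], [0, 0, 0], 1]
  ]
}}

```text
time: 22.55
ee_pos: [437.4, -273.9, 306.3]
tcp_rot: [0.005, 1.0, 0.0, 0.003]
wrist_force: [0.8, 1.0, -0.3]
grip_width: 85.5
```

>>> {"api": "send_rows", "payload": {
  "steps": [
    [[0, -0.45, -0.1], [0, 0, 0], 1],
    [[0, -0.45, -0.1], [0, 0, 0], 1],
    [[0, -0.45, -0.1], [0, 0, 0], 1],
    [[0, -0.45, -0.1], [0, 0, 0], 1],
    [[0, -0.45, -0.1], [0, 0, 0], 1]
  ]
}}

```text
time: 23.05
ee_pos: [437.3, -138.3, 335.1]
tcp_rot: [0.006, 1.0, 0.001, 0.004]
wrist_force: [-0.2, 0.9, -0.6]
grip_width: 85.4
```

```bash
python3 - <<'E'
from go import *
from rig import viewer
import cv2
a=viewer.snapshot("scene");b=viewer.snapshot("side")
x=cv2.resize(a["img"][100:340,140:460],(400,300),interpolation=cv2.INTER_CUBIC)
y=cv2.resize(b["img"][100:400,120:520],(400,300),interpolation=cv2.INTER_CUBIC)
cv2.imwrite("pics/end.png",cv2.resize(np.vstack([x,y]),None,fx=1,fy=1))
s0=pickle.load(open("scene.pkl","rb"));d=cv2.absdiff(a["img"][225:300,310:350],s0["img"][225:300,310:350]);print("console diff",d.mean())
s=ctrl.get_state();print(s["ee_pos"],s["wrist_force"],s["time"])
E
```

```text
console diff 12.312111111111111
[ 436.94517138 -139.35742074  334.28815026] [-0.35829699  0.10395236 -0.84729324] 23.15
```

View pics/end.png

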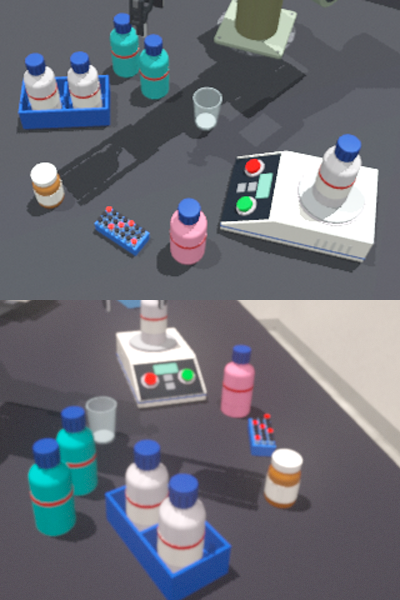

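Both empties stand upright in their bays, the full bottle is on the plate and the bystanders look untouched. I'll check that the stirrer has not shifted, then hand in.

```bash
python3 - <<'E'
from h import *
from rig import viewer,workorder
import cv2
a=viewer.snapshot("scene")["img"];s0=pickle.load(open("scene.pkl","rb"))["img"]
for im in(s0,a):
    h=cv2.cvtColor(im[220:280,315:360],cv2.COLOR_BGR2HSV)
    for lo,hi in((50,75),(0,6)):
        m=((h[...,0]>=lo)&(h[...,0]<=hi)&(h[...,1]>150)&(h[...,2]>80)); print(np.argwhere(m).mean(0).round(2),m.sum(),end=" ")
    print()
print(cv2.phaseCorrelate(*[np.float32(cv2.Canny(i[215:310,310:370],60,150)) for i in(s0,a)]))
workorder.sign_off()
E
```

```text
[42.46 20.15] 118 [12.44 27.02] 95 
[42.46 20.15] 118 [12.33 27.03] 95 
((0.013580071886160283, -0.02883493487068023), 0.9392000757985645)
the job is handed in; nothing more can be done
```

The job is handed in after about 23 s of robot time. The full bottle is on the stirrer plate, the start button was pressed and released, and both empties are in the carrier. I have no verdict from the judge.

- **Finding the full bottle:** I lifted all three by the cap. One pulled about 5 N and the other two about 1 to 1.5 N.
- **Placing:** In the last pictures the full bottle stands upright in the middle of the plate and one empty stands upright in each bay. The first empty went into the carrier before the stirrer was started, the second after.
- **Start button:** I pushed it in squarely at about 7 to 11.5 N and held it for about 1.1 s. Partway through, the force dipped to 7.3 N, right at the level that counts as fully in, so I pushed slightly harder for the rest of the hold. There is no readout that confirms the stirrer registered the press.
- **Final checks:**
  - The green button is back out. It and the red button look the same as before, and the stirrer has moved less than 0.1 pixel.
  - The beaker, vial rack, jar and look-alike bottles appear untouched.
  - The gripper was open and clear of everything at hand-in.
- **A check that disagreed:** A plain brightness comparison of the console showed a difference. I put it down to changed shadows, since the button positions and edges matched.

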